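Walk the heavy cash box back into its taped place

TASK

The green steel cash box is too heavy to carry, so creep it away from you into the outline of yellow tape behind it: push the left corner of its near side until the box stands clearly askew (some 10 degrees), then the right corner until it is as clearly askew the other way, and so on in turn, always from its near side. Leave it standing squarely in the middle of the outline; never lift or tip it or spin it far round (beyond about 30 degrees), and do not knock the espresso cup.

Things in the scene. Friction and masses are not known exactly. Their poses are not given: they have to be found in the camera images.
- cash_box: dark green steel cash box, wire handle on top, lid stays shut; 124 (x) x 157 (y) x 73 (z) mm, lid top 66 mm up; 0.9 kg, slides at 3 to 8 N. Origin: centre of underside; near side (round lock) at x = -62 mm, +y its left. Starts 80 to 110 mm short of the outline's middle, about square with it. Pushed 55 mm off centre on the near side it advances 20 to 27 mm per 10 degrees turned; nearer centre, more
- bay: rectangle outlined in flat yellow tape 16 mm wide, on the table behind the cash box; clear space inside 154 (x) x 187 (y) mm. Origin: its middle, at table height. x points the way the box must travel, up to 17 degrees off the robot's x; y to its left
- bay_diag (a point): the outline's middle again; its x axis lies 45 degrees counter-clockwise (from above) of the outline's x. Only measures which way the box is askew: the angle between this axis and the box's x is 45 degrees when square, more with the box turned clockwise (left corner ahead), less when counter-clockwise
- espresso_cup: white espresso cup with a handle, 62 x 88 x 50 mm, standing some 19 to 24 cm to the left or the right of the outline's centre line (a white wind-up oven timer with a dark foot stands on the other side). Origin: centre of the underside of its extents. To be left alone
There are look-alikes about, which are no part of the job. Leave any pink or purple look-alike of the cash_box alone.

How it is judged:
On the way, in this order (a step that is already met when the one before it is completed fails the run):
1. the box is swung at least 6 degrees clockwise from square with the outline by a push on the left half of its near side (angle between the x axis of cash_box and the x axis of bay_diag, either way round above 0.8904 rad and x of the grasp point in the frame of cash_box below -0.045 m and y of the grasp point in the frame of cash_box above 0.01 m), for 0.1 s.
2. then it is swung at least 6 degrees counter-clockwise from square by a push on the right half of its near side (angle between the x axis of cash_box and the x axis of bay_diag, either way round below 0.6804 rad and x of the grasp point in the frame of cash_box below -0.045 m and y of the grasp point in the frame of cash_box below -0.01 m), for 0.1 s.
At the end, for the whole second after the job is handed in: the cash box stands flat and at rest with its centre within 18 mm (along the outline's x) and 20 mm (along its y) of the outline's middle and square with it within 10 degrees, the espresso cup less than 20 mm from where it stood (x of cash_box in the frame of bay between -0.018 and 0.018 m and y of cash_box in the frame of bay between -0.02 and 0.02 m and angle between the x axis of cash_box and the x axis of bay, either way round below 0.175 rad and height (world z) of cash_box below 0.004 m and angle between cash_box's own z axis and vertical below 0.05 rad and linear speed of cash_box below 0.01 m/s and distance of espresso_cup from where it was at the start of the episode below 0.02 m); the robot touches nothing.
It fails at once if the box is lifted off the table or tipped (height (world z) of cash_box above 0.015 m or angle between cash_box's own z axis and vertical above 0.15 rad).
It fails at once if the box is spun more than 35 degrees from square with the outline (angle between the x axis of cash_box and the x axis of bay, either way round above 0.61 rad).
It fails at once if the espresso cup is knocked (20 mm or more, or tipped) (distance of espresso_cup from where it was at the start of the episode above 0.02 m or angle between espresso_cup's own z axis and vertical above 0.3 rad).
It also fails if it takes over 45 s, if anything falls off the work surface, if the arm or the gripper's body presses on something with over 40 N, if the wrist force passes 120 N, or if a joint passes its speed limit or range.

ROBOT

A 6-joint arm with a two-finger parallel gripper is mounted at the origin on a cart in front of the work surface, level with it; the furniture and walls round the work are solid. World frame = base frame: x ahead of the robot, y to its left, z up, the work surface at z = 0. Lengths are in m, angles in rad, forces in N, time in s.
With the tool pointing down it reaches from about 0.35 to 0.85 m from the base axis. Payload 8.1 kg.
Tool frame: the origin (TCP) lies at the very end of the fingers, on their centre line; the grasp point (between the pads) lies 19 mm behind it; z points along the fingers, y is the line along which they close (so a half turn about z gives the same grasp; the last joint's range is limited). The gripper opens to 85 mm and grips with 20 to 120 N. Pads are 22 mm wide; open, the fingers measure 114 mm over their backs; the gripper's body (76 mm by 85 mm) begins 54 mm behind the grasp point. The pads swing forward as they close: fully open they stand 13 mm farther back than shut.
Start: joints at [1.221, 0.13, 1.488, -0, 1.523, -0.085], TCP at [0.157, 0.579, 0.231] pointing down, gripper open.
Joint ranges: [-2.96, 2.96], [-0.89, 2.26], [0.02, 2.5], [-1.34, 4.48], [0, 2.73], [-2.66, 2.66]. Speed limits (rad/s): [2.39, 2.39, 2.79, 3.14, 3.14, 3.14].

INTERFACE

Orientations are given as a unit quaternion [x, y, z, w].
In Python, from cell import sensors, eyes, env gives the robot as it stands.
- The arm moves only by the shell command python3 -m creep 'ROWS'. ROWS is JSON, a list of rows, each an object with "delta_rot": the turn, a rotation vector about the tool's x, y, z in degrees, a list of three; "slide": the shift along the tool's x, y, z in mm, a list of three; "claw": the opening, from -1 (shut) to 1 (fully open). A call has 1 to 10 rows; each row shifts and turns the commanded pose from where the row before left it, along the tool's axes as they then stand; what a row does not reach is not made up. A row lasts 1/8 s, in which the tool goes at most 62.5 mm and 10.7 degrees, less where a joint would pass 70% of its speed; a pose out of reach is approached as far as the arm can. A call is refused whole if a number of a shift passes 62.5 or a number of a turn 10.7, either way. A call with a gripper value outside its range is refused whole. The fingers move at their own pace and stop on an object; the grip force is fixed at half the most. Time passes only in rows, so rows that do not move let the fingers close. It gives the time, the measured TCP pose, the force, the opening and the grip force at its end, in the units of the state.
- sensors.sense(): the state, without advancing time (a new reading comes with each control period).
- eyes.capture(name): name is "side" or "top" or "wrist"; returns a dict with "color" (480x640x3 uint8, red, green, blue), "fx", "fy", "cx", "cy" (pixels), "extrinsics" (4x4, takes a point from camera to world coordinates); the wrist camera has in their place "tool_from_camera" (4x4, takes a point from camera to tool coordinates, whose origin is the TCP and whose axes are the flange's). Camera axes: x right, y down, z forward; pixel columns grow to the right and rows downward; lengths in m; the calibration is good to about 2 mm. A picture is of the moment at which its call begins: read the wrist's pose just before it. There is no depth.
- env.hand_in(): hands the job in; it is judged then, once.
The state is a dict: "t": time; "joint_pos": joint angles; "joint_velocities": joint speeds; "joint_efforts": joint torques, N m; "eef_pos": TCP position; "eef_rot": TCP orientation; "wrist_force": force on the tool from outside, world axes, zero at the start; "moment": the same for the moment, N m; "grip_width": finger opening in m; "gripper_force": force on a finger pad.
Only numpy, scipy, OpenCV 4.12 (cv2) and the standard library are available. Lean on these libraries where they do the work, as an engineer would, in place of code of your own. Each camera call takes 0.05 s, during which the arm holds its last target. There are 200 camera calls.

## Working session

There is one attempt and no reset: what is moved stays moved. The work goes in short steps, Python scripts to look and compute and a shell command to move; the robot and the scene stay as the last step left them, time stands still between calls to the robot, and variables do not carry over. Pictures are saved under pics/ and viewed, at most 13 in all, crops included, and the job is handed in when it is done.

```bash
mkdir -p pics; ls
python3 - <<'E'
from cell import sensors, eyes, env
import cv2, numpy as np
s=sensors.sense(); print(s['t'],s['eef_pos'],s['eef_rot'],s['grip_width'])
for n in ['top','side']:
    c=eyes.capture(n); cv2.imwrite(f'pics/{n}0.png',c['color'][:,:,::-1]); print(n,c['fx'],c['fy'],c['cx'],c['cy'],np.round(c['extrinsics'],4).tolist())
E
```

```text
pics
0.0 [0.15680002 0.57856958 0.23025889] [ 1.31986962e-01  9.91251025e-01 -9.01710391e-04 -1.86977853e-04] 0.08543424489174294
top 624.452632068683 624.452632068683 323.2882729537928 235.27507917001086 [[-0.0083, -0.9977, 0.0665, 0.4488], [-0.9999, 0.0073, -0.0156, -0.038], [0.0151, -0.0667, -0.9977, 1.0916], [0.0, 0.0, 0.0, 1.0]]
side 458.5618118946976 458.5618118946976 323.6682614077306 232.70786585241098 [[0.9968, -0.0333, 0.0722, 0.4437], [-0.0787, -0.5423, 0.8365, -0.7561], [0.0113, -0.8395, -0.5432, 0.4999], [0.0, 0.0, 0.0, 1.0]]
```

View pics/top0.png

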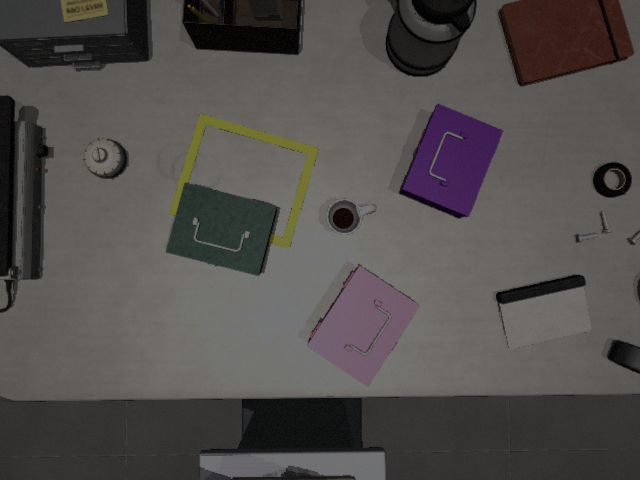

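View pics/side0.png

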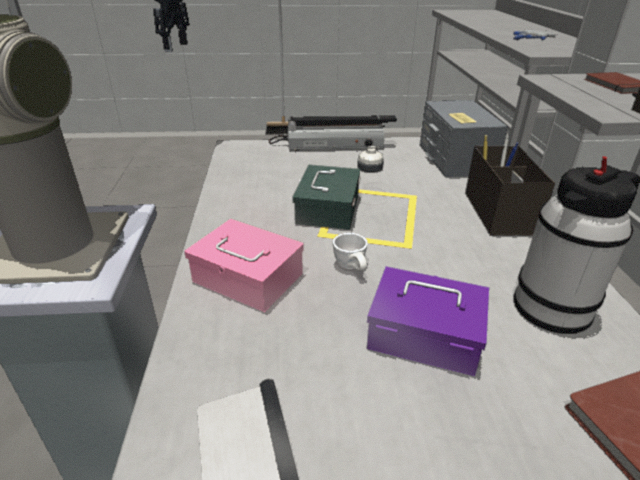

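The top view shows the green box (lid corners near (184,183), (279,207), (262,275), (166,251)). It covers the near-left corner of the yellow outline, whose outer corners are at (201,115), (319,149) and (290,247). The cup is at (345,216), to the right of the outline. The side view agrees. Next I fit the poses.

```bash
cat > h.py <<'E'
import cv2, numpy as np, json, os
from scipy.optimize import minimize
from cell import sensors, eyes
def proj(c,P):
    E=np.linalg.inv(c['extrinsics']); q=np.asarray(P,float)@E[:3,:3].T+E[:3,3]
    return np.c_[c['fx']*q[:,0]/q[:,2]+c['cx'], c['fy']*q[:,1]/q[:,2]+c['cy']]
def unproj(c,uv,z):
    E=c['extrinsics']; d=E[:3,:3]@[(uv[0]-c['cx'])/c['fx'],(uv[1]-c['cy'])/c['fy'],1]
    return (E[:3,3]+d*(z-E[2,3])/d[2])[:2]
def rot(a): return np.array([[np.cos(a),-np.sin(a)],[np.sin(a),np.cos(a)]])
def rect(p,lx,ly,z):
    k=np.array([[1,1],[1,-1],[-1,-1],[-1,1]])*[lx/2,ly/2]
    return np.c_[k@rot(p[2]).T+p[:2],np.full(4,z)]
def fit(mask,ren,p0):
    m=cv2.GaussianBlur(mask.astype(np.float32),(0,0),1.5)
    def cost(q):
        r=cv2.GaussianBlur(ren([q[0]/100,q[1]/100,q[2]/10]),(0,0),1.5); return ((r-m)**2).sum()
    q0=np.array(p0)*[100,100,10]
    for s in (2,.5):
        o=minimize(cost,q0,method='Nelder-Mead',options=dict(initial_simplex=np.vstack([q0,q0+np.eye(3)*s]),xatol=.005,fatol=.1)); q0=o.x
    return o.x/[100,100,10],o.fun/m.sum()
def poly(pts,sub=None):
    r=np.zeros((480,640),np.uint8)
    f=lambda p:np.round(p*16).astype(np.int32)
    cv2.fillConvexPoly(r,f(pts),255,cv2.LINE_AA,4)
    if sub is not None: cv2.fillConvexPoly(r,f(sub),0,cv2.LINE_AA,4)
    return r.astype(np.float32)/255
def hsv(c): return cv2.cvtColor(c['color'],cv2.COLOR_RGB2HSV)
def green(c):
    h=hsv(c); m=cv2.inRange(h,(65,60,10),(95,255,160))
    m=cv2.morphologyEx(m,cv2.MORPH_CLOSE,np.ones((9,9)))
    n,l,s,_=cv2.connectedComponentsWithStats(m)
    return l==1+np.argmax(s[1:,4])
def boxren(c): return lambda p: poly(cv2.convexHull(np.float32(proj(c,np.vstack([rect(p,.124,.157,.066),rect(p,.124,.157,0)]))))[:,0])
def inbay(bay,w): return rot(bay[2]).T@(np.asarray(w)[:2]-bay[:2])
def look(name=None,p0=None,cam='top'):
    B=np.array(json.load(open('bay.json'))); s=sensors.sense(); c=eyes.capture(cam); g=green(c)
    if p0 is None: p0=json.load(open('box.json'))
    p,e=fit(g,boxren(c),p0); json.dump(list(p),open('box.json','w'))
    if name:
        im=c['color'][:,:,::-1].copy(); k=cv2.convexHull(np.float32(proj(c,np.vstack([rect(p,.124,.157,.066),rect(p,.124,.157,0)]))))
        cv2.polylines(im,[k.round().astype(int)],True,(0,0,255)); cv2.polylines(im,[proj(c,rect(B,.154,.187,0)).round().astype(int)],True,(255,0,0))
        cv2.imwrite(f'pics/{name}.png',im)
    t=s['eef_pos']; 
    print('t',round(s['t'],2),'box in bay mm',np.round(inbay(B,p)*1e3,1),'yaw',round(np.degrees(p[2]-B[2]),1),'err',round(e,3))
    print('tcp in bay',np.round(inbay(B,t)*1e3,1),'z',round(t[2],3),'tcp in box',np.round(inbay(p,t)*1e3,1),'F',np.round(s['wrist_force'],1),'toolyaw-bay',round(np.degrees(toolyaw(s)-B[2]),1))
    return p,B
def toolyaw(s):
    from scipy.spatial.transform import Rotation as R
    x=R.from_quat(s['eef_rot']).as_matrix()[:,0]; return np.arctan2(-x[1],-x[0])
E
python3 - <<'E'
from h import *
c=eyes.capture('top')
TL,TR,BR=[unproj(c,u,0) for u in [(201,115),(319,149),(290,247)]]
print('outer sizes',np.linalg.norm(TL-TR),np.linalg.norm(TR-BR))
m0=(TL+BR)/2; yaw=np.arctan2(*(TR-BR)[::-1])
y=cv2.inRange(hsv(c),(20,100,60),(38,255,255))>0
g=green(c)
near=cv2.dilate(g.astype(np.uint8),np.ones((9,9)))>0
k=unproj(c,(222,228),.066); p0=[k[0],k[1],yaw]
box,e=fit(g,boxren(c),p0)
def ren(p):
    r=poly(proj(c,rect(p,.186,.219,0)),proj(c,rect(p,.154,.187,0))); r[near]=0; return r
bay,e2=fit(y&~near,ren,[*m0,yaw])
print('box',box,e,'bay',bay,e2,np.degrees(bay[2]))
json.dump(list(bay),open('bay.json','w')); json.dump(list(box),open('box.json','w'))
p,B=look('fit0')
s,cdir=B,None
for l in (55,-55):
    w=p[:2]+rot(p[2])@[-.062-.035,l/1e3]; print('start',l,w,np.linalg.norm(w))
cup=unproj(c,(345,216),.03); print('cup in bay',inbay(B,cup))
E
```

```text
outer sizes 0.21735593192546906 0.1807319619428315
box [ 0.53070852  0.11488693 -0.26240235] 0.12495615307194986 bay [ 0.61873268  0.08421457 -0.28770982] 0.21328969314220392 -16.484558506779127
t 0.15 box in bay mm [-93.1   4.4] yaw 1.5 err 0.139
tcp in bay [-583.2  343.1] z 0.23 tcp in box [-481.4  351. ] F [-0.3  0.3 -0.5] toolyaw-bay 1.3
start 55 [0.45129595 0.19316619] 0.49089837068854925
start -55 [0.42276179 0.08693153] 0.43160702703174686
cup in bay [-0.01370521 -0.18779397]
```

View pics/fit0.png

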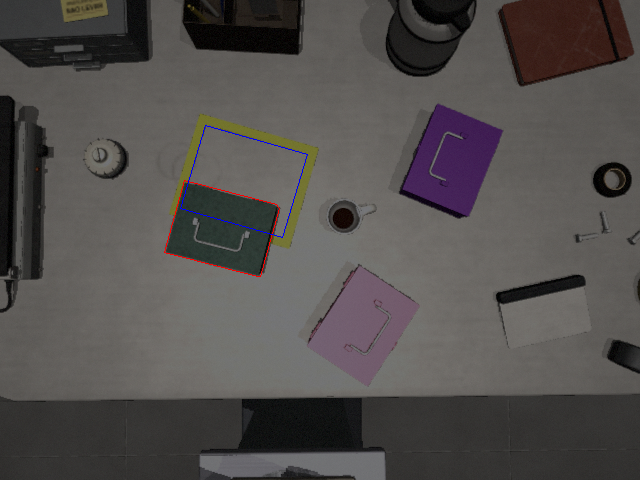

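The fit overlay matches both the box (red) and the inside of the outline (blue). I now move behind the left corner with the fingers shut; tool -x points along the outline's x.

```bash
python3 -m creep '[{"delta_rot":[0,0,1.3],"slide":[0,0,0],"claw":-1},{"delta_rot":[0,0,0],"slide":[-43,-31,0],"claw":-1},{"delta_rot":[0,0,0],"slide":[-43,-31,0],"claw":-1},{"delta_rot":[0,0,0],"slide":[-43,-31,0],"claw":-1},{"delta_rot":[0,0,0],"slide":[-43,-31,0],"claw":-1},{"delta_rot":[0,0,0],"slide":[-43,-31,0],"claw":-1},{"delta_rot":[0,0,0],"slide":[-43,-31,0],"claw":-1},{"delta_rot":[0,0,0],"slide":[-43,-31,0],"claw":-1},{"delta_rot":[0,0,0],"slide":[-43,-31,0],"claw":-1},{"delta_rot":[0,0,0],"slide":[-43,-31,0],"claw":-1}]'
python3 - <<'E'
from h import *
look('p1')
E
```

```text
t: 1.45
eef_pos: [0.4499, 0.2003, 0.2316]
eef_rot: [0.144, 0.99, 0.0, 0.0]
wrist_force: [0.8, 0.1, -0.1]
grip_width: -0.0001
gripper_force: 0.0
t 1.45 box in bay mm [-93.1   4.4] yaw 1.5 err 0.443
tcp in bay [-194.8   63.4] z 0.232 tcp in box [-100.2   61.6] F [ 0.8  0.1 -0.1] toolyaw-bay -0.0
```

View pics/p1.png

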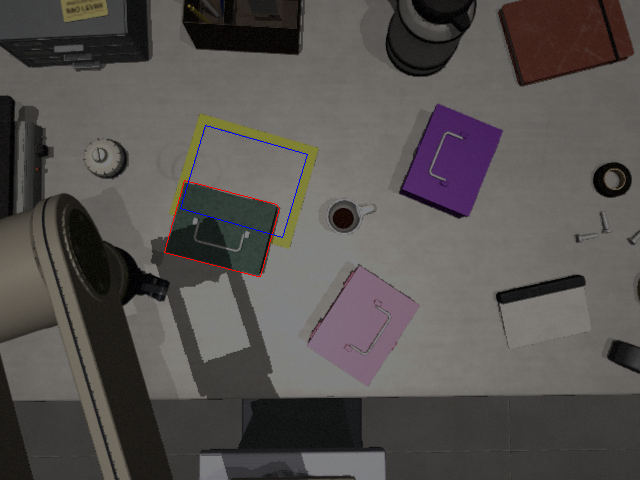

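The arm leaves the box visible but throws a shadow on it, so the colour mask needs loosening. Descending now, 30 mm behind the left corner.

```bash
python3 -m creep '[{"delta_rot":[0,0,0],"slide":[0,-3,53],"claw":-1},{"delta_rot":[0,0,0],"slide":[0,-3,53],"claw":-1},{"delta_rot":[0,0,0],"slide":[0,-2,53],"claw":-1},{"delta_rot":[0,0,0],"slide":[0,0,48],"claw":-1},{"delta_rot":[0,0,0],"slide":[-10,0,0],"claw":-1}]'
python3 - <<'E'
from h import *
c=eyes.capture('top'); h=hsv(c); im=c['color']
for u in [(200,200),(230,200),(265,215),(215,240),(250,255),(180,245),(200,300),(230,300),(150,290),(180,330)]: print(u,im[u[1],u[0]],h[u[1],u[0]])
cv2.imwrite('pics/p2.png',im[100:340,100:420,::-1].repeat(2,0).repeat(2,1))
E
```

```text
t: 2.12
eef_pos: [0.4521, 0.1903, 0.0203]
eef_rot: [0.143, 0.99, -0.002, -0.004]
wrist_force: [-0.6, 0.5, -0.3]
grip_width: 0.0003
gripper_force: 0.0
(200, 200) [47 61 55] [77 59 61]
(230, 200) [49 62 57] [78 53 62]
(265, 215) [50 62 56] [75 49 62]
(215, 240) [16 23 19] [73 78 23]
(250, 255) [51 64 56] [72 52 64]
(180, 245) [22 30 26] [75 68 30]
(200, 300) [127 128 123] [ 36  10 128]
(230, 300) [128 127 122] [ 25  12 128]
(150, 290) [99 94 83] [21 41 99]
(180, 330) [28 25 21] [17 64 28]
```

View pics/p2.png

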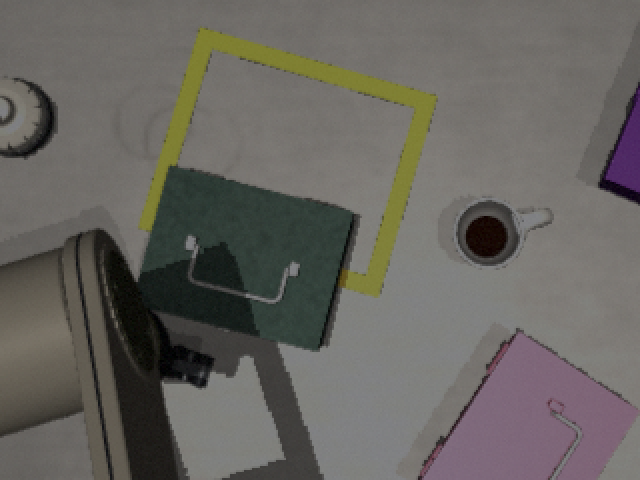

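The crop shows the arm covering only the near-left end of the lid, with the fingers about 20 mm behind it. I loosen the mask and ignore arm and shadow pixels, then check the box again.

```bash
cat >> h.py <<'E'
def green(c):
    m=cv2.inRange(hsv(c),(62,30,8),(98,255,110))
    m=cv2.morphologyEx(cv2.morphologyEx(m,cv2.MORPH_OPEN,np.ones((3,3))),cv2.MORPH_CLOSE,np.ones((9,9)))
    n,l,s,_=cv2.connectedComponentsWithStats(m)
    g=l==1+np.argmax(s[1:,4])
    h=hsv(c); yel=(h[...,0]>20)&(h[...,0]<38)&(h[...,1]>100)&(h[...,2]>60)
    arm=cv2.morphologyEx(((~g)&~yel&((h[...,2]<75)|(h[...,1]>55))).astype(np.uint8),cv2.MORPH_OPEN,np.ones((5,5)))
    global IGN; IGN=cv2.dilate(arm,np.ones((5,5)))>0
    return g
def fit(mask,ren,p0):
    m=cv2.GaussianBlur(mask.astype(np.float32),(0,0),1.5)
    def cost(q):
        r=cv2.GaussianBlur(ren([q[0]/100,q[1]/100,q[2]/10]),(0,0),1.5); return ((r-m)**2)[~IGN].sum()
    q0=np.array(p0)*[100,100,10]
    for s in (2,.5):
        o=minimize(cost,q0,method='Nelder-Mead',options=dict(initial_simplex=np.vstack([q0,q0+np.eye(3)*s]),xatol=.005,fatol=.1)); q0=o.x
    return o.x/[100,100,10],o.fun/m.sum()
E
python3 - <<'E'
from h import *
class C(dict): pass
c=eyes.capture('top'); r=dict(c); r['color']=cv2.imread('pics/top0.png')[:,:,::-1].copy()
B=json.load(open('bay.json'))
p,e=fit(green(r),boxren(r),json.load(open('box.json'))); print('orig',inbay(np.array(B),p)*1e3,np.degrees(p[2]-B[2]),e)
look()
E
```

```text
orig [-93.27884409   4.74176304] 1.4800896800898262 0.052726014632128074
t 2.23 box in bay mm [-97.5   5.9] yaw 2.5 err 0.026
tcp in bay [-184.5   57.2] z 0.026 tcp in box [-84.7  55.1] F [0.7 0.2 0.3] toolyaw-bay -0.0
```

```bash
python3 -m creep '[{"delta_rot":[0,0,0],"slide":[-5,0,0],"claw":-1},{"delta_rot":[0,0,0],"slide":[-5,0,0],"claw":-1},{"delta_rot":[0,0,0],"slide":[-5,0,0],"claw":-1},{"delta_rot":[0,0,0],"slide":[-5,0,0],"claw":-1},{"delta_rot":[0,0,0],"slide":[-5,0,0],"claw":-1},{"delta_rot":[0,0,0],"slide":[-5,0,0],"claw":-1},{"delta_rot":[0,0,0],"slide":[-5,0,0],"claw":-1},{"delta_rot":[0,0,0],"slide":[-5,0,0],"claw":-1}]'
python3 - <<'E'
from h import *
look('p3')
E
```

```text
t: 3.28
eef_pos: [0.4944, 0.1805, 0.0243]
eef_rot: [0.143, 0.99, 0.0, -0.001]
wrist_force: [-4.3, 3.1, 4.7]
grip_width: 0.0
gripper_force: 0.0
t 3.27 box in bay mm [-82.7   3.2] yaw -5.9 err 0.022
tcp in bay [-146.5   57. ] z 0.024 tcp in box [-69.  47.] F [-4.3  3.1  4.7] toolyaw-bay 0.0
```

View pics/p3.png

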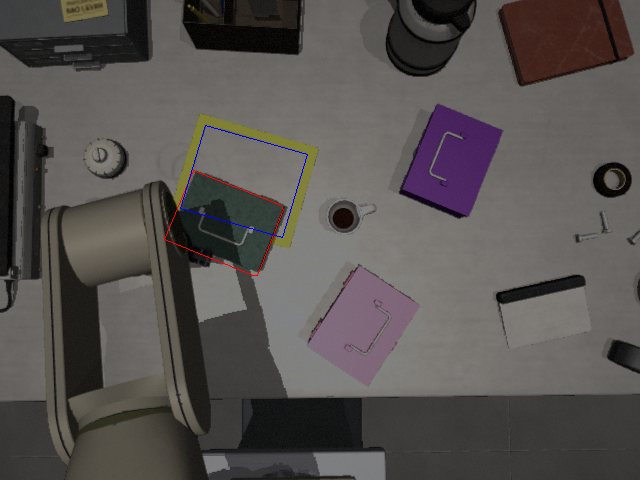

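The box has turned about 6° clockwise and the fit follows the lid. I push a little further.

```bash
python3 -m creep '[{"delta_rot":[0,0,0],"slide":[-5,0,0],"claw":-1},{"delta_rot":[0,0,0],"slide":[-5,0,0],"claw":-1},{"delta_rot":[0,0,0],"slide":[-5,0,0],"claw":-1},{"delta_rot":[0,0,0],"slide":[-3,0,0],"claw":-1},{"delta_rot":[0,0,0],"slide":[0,0,0],"claw":-1}]'
python3 - <<'E'
from h import *
look()
E
```

```text
t: 3.95
eef_pos: [0.5119, 0.1747, 0.0241]
eef_rot: [0.143, 0.99, -0.0, -0.0]
wrist_force: [-1.0, 0.5, -0.3]
grip_width: 0.0002
gripper_force: 0.0
t 3.95 box in bay mm [-68.7  -1.8] yaw -11.8 err 0.026
tcp in bay [-128.1   56.4] z 0.024 tcp in box [-70.1  44.8] F [-1.   0.5 -0.3] toolyaw-bay 0.0
```

```bash
python3 -m creep '[{"delta_rot":[0,0,0],"slide":[25,0,0],"claw":-1},{"delta_rot":[0,0,0],"slide":[20,-10,0],"claw":-1},{"delta_rot":[0,0,0],"slide":[0,-46,0],"claw":-1},{"delta_rot":[0,0,0],"slide":[0,-46,0],"claw":-1},{"delta_rot":[0,0,0],"slide":[0,0,0],"claw":-1}]'
python3 - <<'E'
from h import *
look('p4')
E
```

```text
t: 4.62
eef_pos: [0.4391, 0.0875, 0.024]
eef_rot: [0.145, 0.989, -0.001, -0.0]
wrist_force: [1.0, 0.5, -0.9]
grip_width: -0.0003
gripper_force: 0.0
t 4.62 box in bay mm [-66.3  -5.7] yaw -10.3 err 0.071
tcp in bay [-173.2  -47.8] z 0.024 tcp in box [-97.6 -60.6] F [ 1.   0.5 -0.9] toolyaw-bay -0.1
```

View pics/p4.png

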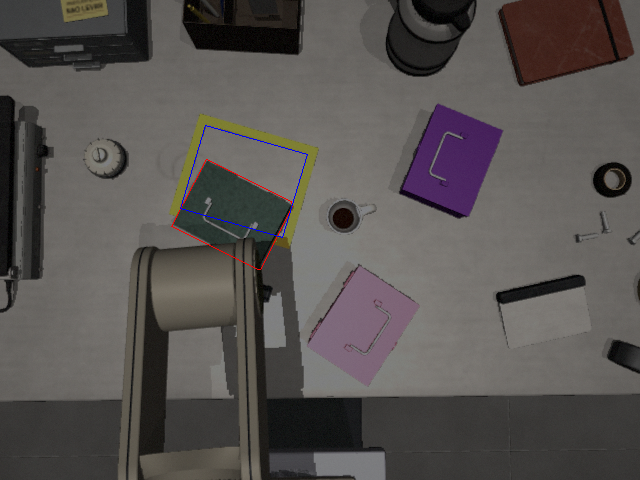

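The fit matches. The fingers sit some 20 mm behind the right corner. I push the right side.

```bash
python3 -m creep '[{"delta_rot":[0,0,0],"slide":[-10,0,0],"claw":-1},{"delta_rot":[0,0,0],"slide":[-6,0,0],"claw":-1},{"delta_rot":[0,0,0],"slide":[-6,0,0],"claw":-1},{"delta_rot":[0,0,0],"slide":[-6,0,0],"claw":-1},{"delta_rot":[0,0,0],"slide":[-6,0,0],"claw":-1},{"delta_rot":[0,0,0],"slide":[-6,0,0],"claw":-1},{"delta_rot":[0,0,0],"slide":[-6,0,0],"claw":-1},{"delta_rot":[0,0,0],"slide":[-6,0,0],"claw":-1},{"delta_rot":[0,0,0],"slide":[-6,0,0],"claw":-1},{"delta_rot":[0,0,0],"slide":[-6,0,0],"claw":-1}]'
python3 - <<'E'
from h import *
look('p5')
E
```

```text
t: 5.92
eef_pos: [0.5016, 0.0715, 0.0243]
eef_rot: [0.143, 0.99, -0.0, -0.0]
wrist_force: [-2.8, 0.4, 0.5]
grip_width: -0.0001
gripper_force: 0.0
t 5.92 box in bay mm [-35.7  -3.6] yaw 5.8 err 1.236
tcp in bay [-108.7  -45.4] z 0.024 tcp in box [-76.9 -34.2] F [-2.8  0.4  0.5] toolyaw-bay 0.0
```

View pics/p5.png

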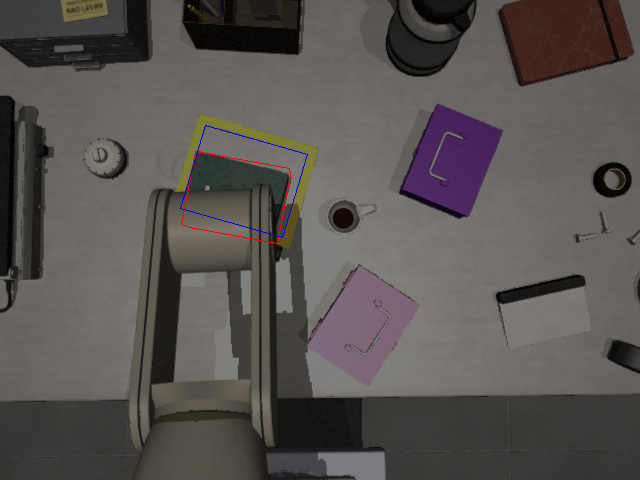

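The arm hides the near half of the box, so this fit is off: the far lid edge really runs from (197,152) to (288,177). I add a row cutoff to the fit so it uses only the visible far part.

```bash
cat >> h.py <<'E'
ROWMAX=480
_g=green
def green(c):
    global IGN
    g=_g(c); IGN[ROWMAX:]=True; return g
E
python3 - <<'E'
import h; from h import *
h.ROWMAX=185
p,B=look()
c=eyes.capture('top'); a,b=unproj(c,(197,152),.066),unproj(c,(288,177),.066)
print('edge len',np.linalg.norm(a-b),'yaw',np.degrees(np.arctan2(*(a-b)[::-1])-np.pi/2-B[2]),'mid',inbay(B,(a+b)/2))
E
```

```text
t 5.97 box in bay mm [-41.4  -1.6] yaw 1.9 err 0.007
tcp in bay [-107.8  -45.3] z 0.025 tcp in box [-67.8 -41.5] F [-0.5 -1.1 -0.5] toolyaw-bay 0.0
edge len 0.15630707130992616 yaw 0.655765309099962 mid [ 0.01770113 -0.00045143]
```

```bash
python3 -m creep '[{"delta_rot":[0,0,0],"slide":[10,0,0],"claw":-1},{"delta_rot":[0,0,0],"slide":[0,-15,0],"claw":-1},{"delta_rot":[0,0,0],"slide":[-8,0,0],"claw":-1},{"delta_rot":[0,0,0],"slide":[-5,0,0],"claw":-1},{"delta_rot":[0,0,0],"slide":[-5,0,0],"claw":-1},{"delta_rot":[0,0,0],"slide":[-5,0,0],"claw":-1},{"delta_rot":[0,0,0],"slide":[-5,0,0],"claw":-1},{"delta_rot":[0,0,0],"slide":[-5,0,0],"claw":-1},{"delta_rot":[0,0,0],"slide":[-3,0,0],"claw":-1},{"delta_rot":[0,0,0],"slide":[0,0,0],"claw":-1}]'
python3 - <<'E'
import h; from h import *
h.ROWMAX=170
look('p6')
E
```

```text
t: 7.32
eef_pos: [0.5223, 0.0499, 0.0243]
eef_rot: [0.143, 0.99, -0.0, -0.0]
wrist_force: [-2.3, 0.4, 2.9]
grip_width: -0.0002
gripper_force: 0.0
t 7.33 box in bay mm [-23.8   4.5] yaw 9.9 err 0.007
tcp in bay [-82.8 -60.3] z 0.024 tcp in box [-69.3 -53.7] F [-2.3  0.4  2.9] toolyaw-bay 0.0
```

View pics/p6.png

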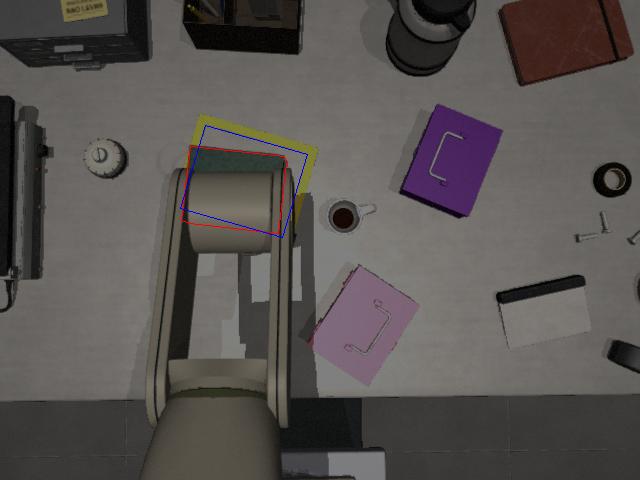

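The box is about 10° counter-clockwise. Now the left corner again, to square it up.

```bash
python3 -m creep '[{"delta_rot":[0,0,0],"slide":[44,0,0],"claw":-1},{"delta_rot":[0,0,0],"slide":[0,37,0],"claw":-1},{"delta_rot":[0,0,0],"slide":[0,37,0],"claw":-1},{"delta_rot":[0,0,0],"slide":[0,37,0],"claw":-1},{"delta_rot":[0,0,0],"slide":[0,0,0],"claw":-1}]'
python3 - <<'E'
import h; from h import *
h.ROWMAX=185
look()
E
python3 -m creep '[{"delta_rot":[0,0,0],"slide":[-14,0,0],"claw":-1},{"delta_rot":[0,0,0],"slide":[-5,0,0],"claw":-1},{"delta_rot":[0,0,0],"slide":[-5,0,0],"claw":-1},{"delta_rot":[0,0,0],"slide":[-5,0,0],"claw":-1},{"delta_rot":[0,0,0],"slide":[-5,0,0],"claw":-1},{"delta_rot":[0,0,0],"slide":[-5,0,0],"claw":-1},{"delta_rot":[0,0,0],"slide":[-5,0,0],"claw":-1},{"delta_rot":[0,0,0],"slide":[0,0,0],"claw":-1}]'
python3 - <<'E'
import h; from h import *
h.ROWMAX=185
look('p7')
E
```

```text
t: 8.0
eef_pos: [0.5123, 0.1711, 0.0247]
eef_rot: [0.142, 0.99, 0.001, 0.001]
wrist_force: [-1.2, -0.2, 0.1]
grip_width: -0.0002
gripper_force: 0.0
t 8.0 box in bay mm [-24.    5.2] yaw 10.5 err 0.007
tcp in bay [-126.8   53.1] z 0.025 tcp in box [-92.3  65.9] F [-1.2 -0.2  0.1] toolyaw-bay 0.2
t: 9.05
eef_pos: [0.5541, 0.1561, 0.0245]
eef_rot: [0.143, 0.99, -0.0, 0.0]
wrist_force: [-1.0, -0.1, -0.3]
grip_width: 0.0001
gripper_force: 0.0
t 9.05 box in bay mm [-12.2   5.4] yaw 2.9 err 0.007
tcp in bay [-82.4  50.6] z 0.024 tcp in box [-67.8  48.7] F [-1.  -0.1 -0.3] toolyaw-bay 0.0
```

View pics/p7.png

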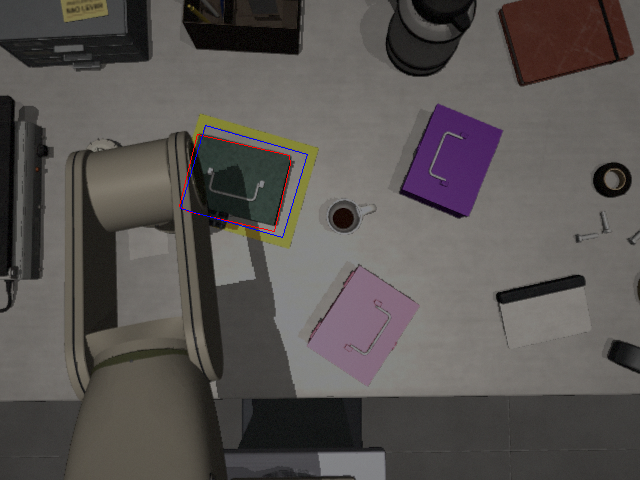

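The box is nearly square and about 10 mm short. I give it a final small push, back well away, and look.

```bash
python3 -m creep '[{"delta_rot":[0,0,0],"slide":[-5,0,0],"claw":-1},{"delta_rot":[0,0,0],"slide":[-4,0,0],"claw":-1},{"delta_rot":[0,0,0],"slide":[0,0,0],"claw":-1},{"delta_rot":[0,0,0],"slide":[40,0,0],"claw":-1},{"delta_rot":[0,0,0],"slide":[30,20,-50],"claw":-1},{"delta_rot":[0,0,0],"slide":[20,30,-50],"claw":-1},{"delta_rot":[0,0,0],"slide":[20,50,-20],"claw":-1},{"delta_rot":[0,0,0],"slide":[20,50,0],"claw":-1},{"delta_rot":[0,0,0],"slide":[20,50,0],"claw":-1},{"delta_rot":[0,0,0],"slide":[0,0,0],"claw":-1}]'
python3 - <<'E'
import h; from h import *
look('p8')
E
```

```text
t: 10.35
eef_pos: [0.4743, 0.3916, 0.1445]
eef_rot: [0.141, 0.99, 0.001, 0.0]
wrist_force: [0.1, -0.6, 1.1]
grip_width: 0.0003
gripper_force: 0.0
t 10.35 box in bay mm [-0.7  4.1] yaw -1.5 err 0.075
tcp in bay [-225.7  253.7] z 0.144 tcp in box [-231.7  243.5] F [ 0.1 -0.6  1.1] toolyaw-bay 0.2
```

View pics/p8.png

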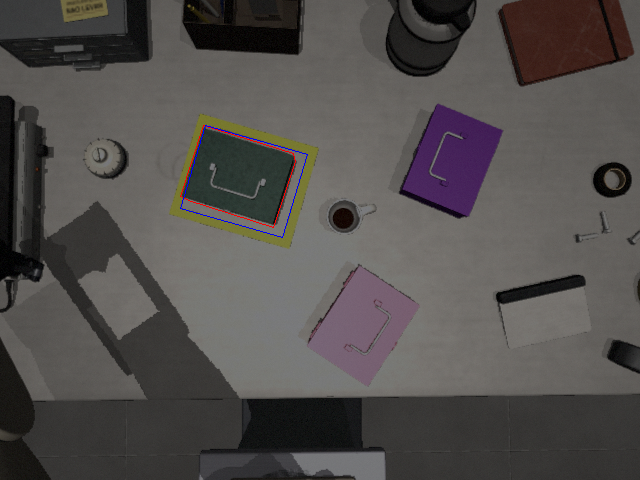

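The box is square and in the middle of the outline, and the cup is where it was at (345,216). I move the gripper clear of the machine on the left and hand in.

```bash
python3 -m creep '[{"delta_rot":[0,0,0],"slide":[10,-30,-40],"claw":-1},{"delta_rot":[0,0,0],"slide":[10,-20,-40],"claw":-1},{"delta_rot":[0,0,0],"slide":[0,0,0],"claw":-1},{"delta_rot":[0,0,0],"slide":[0,0,0],"claw":-1}]'
python3 - <<'E'
from cell import env
print(env.hand_in())
E
```

```text
t: 10.9
eef_pos: [0.4421, 0.3449, 0.2244]
eef_rot: [0.144, 0.99, 0.0, 0.0]
wrist_force: [0.4, -0.6, 0.7]
grip_width: 0.0003
gripper_force: 0.0
the job is handed in; nothing more can be done
None
```

I crept the cash box into the outline with left, right and left pushes and handed the job in at about 11 s; in the last camera measurement it stood about 1 mm (x) and 4 mm (y) off the middle and 1.5° off square, with the cup unmoved, but the hand-in returned no verdict.

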